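Fetch the second tin out of a stack and restack the rest

ROBOT

A 6-joint arm with a two-finger parallel gripper is mounted at the origin on the work surface. World frame = base frame: x ahead of the robot, y to its left, z up, the work surface at z = 0. Lengths are in m, angles in rad, forces in N, time in s.
With the tool pointing down it reaches from about 0.375 to 0.9 m from the base axis. Payload 3.1 kg.
Tool frame: the origin (TCP) lies where the fingers leave the gripper's body, on its centre line; the fingertips stand 70 mm ahead of it and the grasp point (between the pads) lies 51 mm ahead of it; z points along the fingers, y is the line along which they close (so a half turn about z gives the same grasp; the last joint's range is limited). The gripper opens to 87 mm and grips with 3 to 60 N. Pads are 19 mm wide; open, the fingers measure 117 mm over their backs; the gripper's body (75 mm by 190 mm) begins 51 mm behind the grasp point.
Start: joints at [1.111, 0.527, 1.433, -0, 1.181, -0.178], TCP at [0.174, 0.6, 0.292] pointing down, gripper open.
Joint ranges: [-3.08, 3.08], [-0.75, 2.2], [0.22, 2.44], [-1.43, 4.57], [0, 2.65], [-2.85, 2.85]. Speed limits (rad/s): [2.79, 2.79, 3.14, 3.14, 3.14, 3.14].

INTERFACE

Orientations are given as a unit quaternion [x, y, z, w].
In Python, from station import env, optics gives the robot as it stands.
- The arm moves only by the tool jog_arm, never from a script. Its arguments are lists of equal length, an entry for each row: "offset": the shift along the tool's x, y, z in units of 25 mm (1.0 is 25 mm), a list of three; "spin": the turn about the tool's z in degrees; "claw": the closure in counts, from 0 (fully open) to 255 (shut). A call has 1 to 5 rows; each row is the pose to reach, as a shift and turn from the pose commanded when the call began, along the tool's axes at that moment; what a row does not reach only later rows make up. A row lasts 1/8 s, in which the tool goes at most 62.5 mm and 10.7 degrees, less where a joint would pass 70% of its speed; a pose out of reach is approached as far as the arm can. A call with a gripper value outside its range is refused whole. The fingers move at their own pace and stop on an object; "squeeze" is the grip in N (left out, the last holds). Time passes only in rows, so rows that repeat a pose let the fingers close. It gives the time, the measured TCP pose, the force, the opening and the grip force at its end, in the units of the state.
- env.sense(): the state, without advancing time (a new reading comes with each control period).
- optics.snapshot(name): name is "side" or "top" or "wrist"; returns a dict with "frame" (420x560x3 uint8, red, green, blue), "fx", "fy", "cx", "cy" (pixels), "T" (4x4, takes a point from camera to world coordinates); the wrist camera has in their place "mount" (4x4, takes a point from camera to tool coordinates, whose origin is the TCP and whose axes are the flange's). Camera axes: x right, y down, z forward; pixel columns grow to the right and rows downward; lengths in m; the calibration is good to about 2 mm. A picture is of the moment at which its call begins: read the wrist's pose just before it. There is no depth.
- env.sign_off(): hands the job in; it is judged then, once.
The state is a dict: "time_s": time; "joint_positions": joint angles; "joint_vel": joint speeds; "joint_efforts": joint torques, N m; "eef_pos": TCP position; "tool_rot": TCP orientation; "contact_force": force on the tool from outside, world axes, zero at the start; "moment": the same for the moment, N m; "finger_gap": finger opening in m; "grasp_force": force on a finger pad.
Only numpy, scipy, OpenCV 4.12 (cv2) and the standard library are available. Lean on these libraries where they do the work, as an engineer would, in place of code of your own. Each camera call takes 0.05 s, during which the arm holds its last target. There are 200 camera calls.

TASK

Four flat food tins are stacked by size. Take out the second tin from the bottom and lay it flat on the floor of the aluminium tray beside the cup that stands there; the two tins that were above it go back, square and centred in the same order, on the biggest tin, which stays where it is. Set the tins down gently, keep them level, and leave the cups, jar, spoon, colander and grater undisturbed; the two upper tins may be put down on any free spot meanwhile.

Things in the scene. Friction and masses are not known exactly. Their poses are not given: they have to be found in the camera images.
- tin_bottom: biggest lidded oblong steel tin, 150 x 62 x 45 mm (x, y, z), about 0.6 kg, at the foot of the stack, on the table; the stack stands either left or right of the middle, turned any way. Origin: centre of the underside; x along the length, y across the width, z up. All tins are plain closed boxes with flat lids and flat undersides; they are stacked centred and parallel within a few mm and degrees.
- tin_middle: the wanted tin: lidded oblong aluminium tin, 130 x 58 x 36 mm, about 0.35 kg, second from the bottom. Origin: centre of the underside; x along the length, y across the width, z up.
- tin_upper: lidded oblong steel tin, 120 x 56 x 32 mm, about 0.25 kg, third from the bottom, carrying the smallest tin. Origin: centre of the underside; x along the length, y across the width, z up.
- tin_small: smallest lidded oblong steel tin, 80 x 44 x 24 mm, about 0.1 kg, on top of the stack, lying loose on the third tin. Origin: centre of the underside; x along the length, y across the width, z up.
- tray: fixed aluminium tray, outside 260 x 180 x 14 mm, walls and floor 4 mm thick, open on top, on the table on the other side from the stack, turned any way. Origin: centre of the underside (its floor's top is 4 mm above); x along the length, y across the width, z up.
- cup_tray: white ceramic cup, 72 mm across the rim, 65 mm high, standing on the tray floor near one short end. Origin: centre of the underside, z up.
- cup_table: same cup, 72 mm across the rim, 65 mm high, standing on the table just off one short end of the stack. Origin: centre of the underside, z up.
- jar: closed glass jar with a steel cap, 60 mm diameter, 90 mm high, standing on the table just off the other short end of the stack. Origin: centre of the underside, z up.
- spoon: wooden spoon, 190 mm long, lying on the table beside a long side of the stack, less than 40 mm wide and 25 mm high. Origin: at the middle of its length, underneath; x along its length.
- colander: red plastic colander, a round bowl 124 mm across the rim and 60 mm high, with two lugs that make it 142 mm long along x. It stands in the middle of the table, either near the robot or farther out. Origin: centre of the underside, z up.
- grater: upright steel box grater, 70 x 55 mm in plan (x, y), 142 mm high with its handle. It stands at the other of the colander's two places. Origin: centre of the underside, z up.
Things that resemble listed ones, but are neither listed nor needed, are in the scene too. Leave any pink or red look-alike of the tin_upper alone.

How it is judged:
On the way, in this order (a step that is already met when the one before it is completed fails the run):
1. the two upper tins are off and clear of the wanted tin (horizontal distance between each of tin_upper, tin_small and tin_middle above 0.08 m), for 0.2 s.
2. the wanted tin lies flat on the tray floor, let go (z of tin_middle in the frame of tray between 0 and 0.01 m and x of tin_middle in the frame of tray between -0.1 and 0.1 m and y of tin_middle in the frame of tray between -0.065 and 0.065 m and angle between tin_middle's own z axis and vertical below 0.05 rad and linear speed of tin_middle below 0.02 m/s and contact force between tin_middle and the fingers below 0.1 N), for 0.2 s.
At the end, for the whole second after the job is handed in: Wanted tin flat on the tray floor; third tin on the biggest (centred within 12 mm, parallel within 10 degrees, either way round); smallest on the third (15 mm, 15 degrees); biggest tin within 20 mm of its start; tins level, still, released (z of tin_middle in the frame of tray between 0 and 0.01 m and x of tin_middle in the frame of tray between -0.1 and 0.1 m and y of tin_middle in the frame of tray between -0.065 and 0.065 m and angle between each of tin_middle, tin_bottom's own z axis and vertical below 0.05 rad and linear speed of each of tin_middle, tin_upper, tin_small, tin_bottom below 0.02 m/s and z of tin_upper in the frame of tin_bottom between 0.041 and 0.05 m and horizontal distance between tin_upper and tin_bottom below 0.012 m and angle between the x axis of tin_upper and the x axis of tin_bottom, either way round below 0.17 rad and angle between each of tin_upper, tin_small's own z axis and vertical below 0.06 rad and z of tin_small in the frame of tin_upper between 0.028 and 0.037 m and horizontal distance between tin_small and tin_upper below 0.015 m and angle between the x axis of tin_small and the x axis of tin_upper, either way round below 0.26 rad and distance of tin_bottom from where it was at the start of the episode below 0.02 m); the robot touches nothing.
It fails at once if a cup, the jar, spoon, colander or grater is shifted by more than 15 mm or knocked over (distance of any of cup_tray, cup_table, jar, spoon, colander, grater from where it was at the start of the episode above 0.015 m or angle between any of cup_tray, cup_table, jar, colander, grater's own z axis and vertical above 0.25 rad).
It fails at once if the biggest tin is pushed more than 20 mm or tipped (distance of tin_bottom from where it was at the start of the episode above 0.02 m or angle between tin_bottom's own z axis and vertical above 0.2 rad).
It fails at once if a tin is tilted by more than about 25 degrees (angle between any of tin_middle, tin_upper, tin_small's own z axis and vertical above 0.44 rad).
It fails at once if a tin is dropped or banged down (more than 45 N on the tray or between stacked tins) (contact force between tin_middle and tray above 45 N or contact force between tin_upper and tin_bottom above 45 N or contact force between tin_small and tin_upper above 45 N).
It also fails if it takes over 72 s, if anything falls off the work surface, if the arm or the gripper's body presses on something with over 40 N, if the wrist force passes 120 N, or if a joint passes its speed limit or range.

## Working session

There is one attempt and no reset: what is moved stays moved. The work goes in short steps, Python scripts to look and compute and a tool call to move; the robot and the scene stay as the last step left them, time stands still between calls to the robot, and variables do not carry over. Pictures are saved under pics/ and viewed, at most 13 in all, crops included, and the job is handed in when it is done.

Besides the shell and the picture viewer there is one more tool, called after "Request:" by a JSON object that holds its "op" and its "data". jog_arm: Moves the arm, as the interface text tells. Its arguments: {"type":"object","properties":{"offset":{"type":"array"},"spin":{"type":"array"},"claw":{"type":"array"},"squeeze":{"type":"number"}},"required":["offset","spin","claw"]}

```bash
ls; mkdir -p pics
cat > h.py <<'E'
import numpy as np, cv2
from station import env, optics
from scipy.spatial.transform import Rotation as R
def snap(n):
    s=env.sense(); d=optics.snapshot(n)
    if 'T' not in d:
        M=np.eye(4); M[:3,:3]=R.from_quat(s['tool_rot']).as_matrix(); M[:3,3]=s['eef_pos']; d['T']=M@d['mount']
    return d
def save(d,f): cv2.imwrite('pics/'+f,cv2.cvtColor(d['frame'],cv2.COLOR_RGB2BGR))
def ray(d,u,v,z):
    T=d['T']; r=T[:3,:3]@np.array([(u-d['cx'])/d['fx'],(v-d['cy'])/d['fy'],1]); return T[:3,3]+r*(z-T[2,3])/r[2]
def proj(d,p):
    q=np.linalg.inv(d['T'])@np.append(p,1); return d['fx']*q[0]/q[2]+d['cx'],d['fy']*q[1]/q[2]+d['cy']
def tri(d1,p1,d2,p2):
    A=[];b=[]
    for d,(u,v) in((d1,p1),(d2,p2)):
        r=d['T'][:3,:3]@np.array([(u-d['cx'])/d['fx'],(v-d['cy'])/d['fy'],1]); r/=np.linalg.norm(r)
        P=np.eye(3)-np.outer(r,r); A.append(P); b.append(P@d['T'][:3,3])
    return np.linalg.lstsq(np.vstack(A),np.hstack(b),rcond=None)[0]
E
python3 - <<'E'
from h import *
s=env.sense(); print(s)
for n in('top','side'):
    d=snap(n); save(d,n+'0.png'); print(n,d['fx'],d['cx'],d['cy'],d['T'].round(3).tolist())
d=snap('wrist'); save(d,'w0.png'); print(d['fx'],d['mount'].round(3).tolist())
E
```

```text
pics
{'time_s': 0.0, 'joint_positions': array([ 1.11047851e+00,  5.28445276e-01,  1.43392783e+00, -2.90689056e-05,
        1.18139584e+00, -1.78533245e-01]), 'joint_vel': array([ 0.0010963 , -0.00028883, -0.00123496, -0.0005405 ,  0.00168993,
       -0.00111112]), 'joint_efforts': array([ 2.79090364e-05, -4.40052581e+01, -1.76584715e+01,  6.33656234e-02,
        5.83838322e-02, -1.67370699e-04]), 'eef_pos': array([0.17352159, 0.59980619, 0.29127619]), 'tool_rot': array([ 1.40421053e-01,  9.90091281e-01, -1.03732655e-03, -3.28941363e-04]), 'contact_force': array([-0.43788305, -0.00797687,  0.02299535]), 'moment': array([-0.03865471,  0.00392098,  0.00657005]), 'grasp_force': 0.0, 'finger_gap': 0.08704856551153896}
top 536.4076413893795 287.3143935026541 206.7796079642992 [[-0.001, -0.989, 0.149, 0.291], [-1.0, 0.001, -0.002, 0.006], [0.002, -0.149, -0.989, 1.579], [0.0, 0.0, 0.0, 1.0]]
side 536.6097356839341 279.5687139167422 209.41487849522213 [[0.98, -0.155, 0.128, 0.317], [-0.201, -0.731, 0.652, -0.995], [-0.007, -0.664, -0.747, 1.225], [0.0, 0.0, 0.0, 1.0]]
321.81445652046204 [[0.001, -0.97, -0.241, 0.065], [1.0, 0.001, -0.0, -0.001], [0.001, -0.241, 0.97, -0.092], [0.0, 0.0, 0.0, 1.0]]
```

View pics/top0.png

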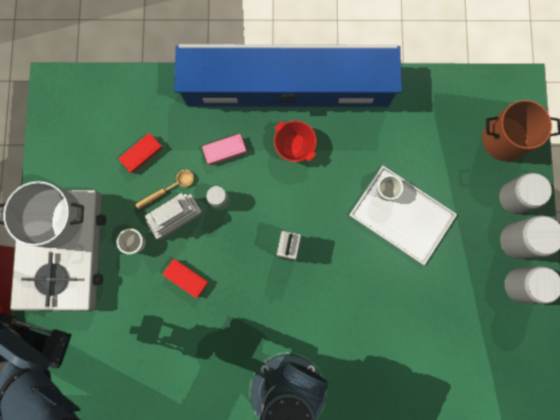

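View pics/side0.png

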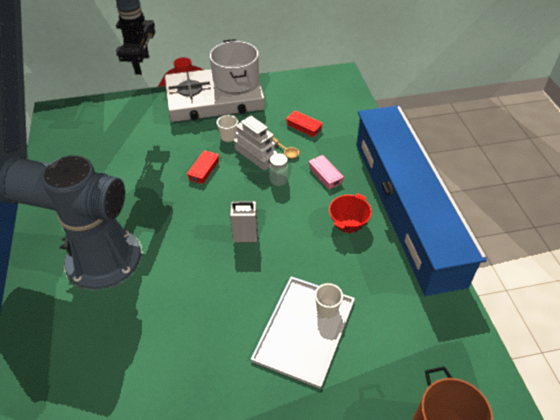

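The top view shows the stack at about (173,215), with cup_table at (130,241) and the jar at (217,197). The tray is at (403,215) with its cup at (390,187), the grater at (288,245) and the colander at (295,142). The red and pink look-alikes are separate. The side view agrees: stack (257,140), jar (279,170), tray (304,332).

```bash
cat >> h.py <<'E'
def spin_to(yaw_x):
    # world heading wanted for tool x axis (mod pi)-> spin in deg
    s=env.sense(); X=R.from_quat(s['tool_rot']).as_matrix()[:,0]; a=np.arctan2(X[1],X[0])
    d=-(yaw_x-a); return np.degrees((d+np.pi/2)%np.pi-np.pi/2)
def off(p):
    s=env.sense(); return (R.from_quat(s['tool_rot']).as_matrix().T@(np.array(p)-s['eef_pos'])/.025).round(2)
E
python3 - <<'E'
from h import *
t=snap('top'); s=snap('side')
# rough: rays at known image points
for n,u,v,z in [('stack',173,215,.1),('cup_table',130,241,.06),('jar',217,197,.09),('grater',288,245,.14),('colander',295,142,.06),('cuptray',390,187,.065),('spoonbowl',186,178,.01),('spoonend',138,206,.01),('red1',140,153,.03),('pink',224,149,.03),('red2',185,278,.03)]:
    print(n,ray(t,u,v,z).round(3))
print('jar tri',tri(t,(217,193),s,(279,160)).round(3))
# tray: bright, white
f=t['frame'].astype(int); m=((f.min(2)>175)).astype(np.uint8); m[:, :330]=0; m[:,470:]=0;m[:150]=0;m[280:]=0
c=max(cv2.findContours(m,0,2)[0],key=cv2.contourArea); r=cv2.minAreaRect(cv2.convexHull(c)); bt=cv2.boxPoints(r)
P=np.array([ray(t,u,v,.014) for u,v in bt]); print('tray',P.round(3),P.mean(0).round(3),[np.linalg.norm(P[i]-P[i-1]).round(3) for i in range(4)])
f=s['frame'].astype(int); m=((f.min(2)>150)).astype(np.uint8); m[:, :240]=0; m[:,365:]=0;m[:270]=0;m[390:]=0
c=max(cv2.findContours(m,0,2)[0],key=cv2.contourArea); b=cv2.boxPoints(cv2.minAreaRect(cv2.convexHull(c))); print(b)
big=cv2.resize(t['frame'][170:260,100:240],None,fx=5,fy=5,interpolation=2); cv2.imwrite('pics/crop1.png',big[:,:,::-1])
E
```

```text
stack [0.491 0.321 0.1  ]
cup_table [0.422 0.449 0.06 ]
jar [0.544 0.201 0.09 ]
grater [0.404 0.002 0.14 ]
colander [ 0.711 -0.019  0.06 ]
cuptray [ 0.577 -0.291  0.065]
spoonbowl [0.615 0.305 0.01 ]
spoonend [0.53  0.445 0.01 ]
red1 [0.686 0.44  0.03 ]
pink [0.698 0.191 0.03 ]
red2 [0.319 0.296 0.03 ]
jar tri [0.555 0.202 0.083]
tray [[ 0.503 -0.179  0.014]
 [ 0.653 -0.281  0.014]
 [ 0.504 -0.495  0.014]
 [ 0.358 -0.392  0.014]] [ 0.505 -0.337  0.014] [np.float64(0.258), np.float64(0.181), np.float64(0.262), np.float64(0.179)]
[[250.07217 359.41235]
 [286.15463 265.59796]
 [356.78348 292.76288]
 [320.70102 386.57727]]
```

View pics/crop1.png

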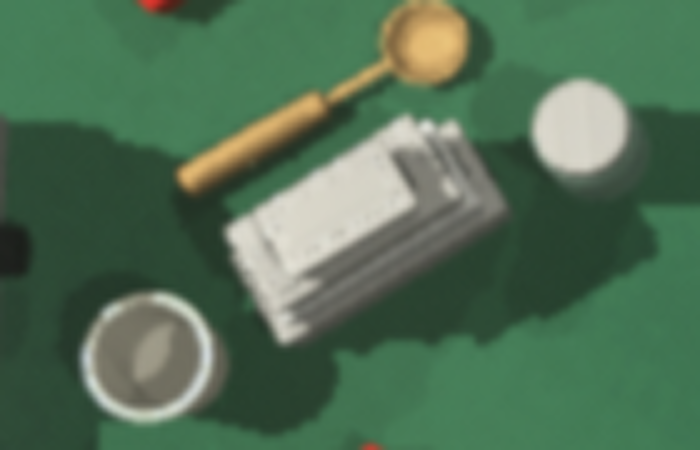

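The crop shows the small lid with corners at about (258,212), (383,145), (415,205) and (287,273). The stack heading is about -62°, which leaves both long sides clear for the fingers. I'll go above it.

Run:
```python
from h import *
print(off([.49,.32,.31]), spin_to(np.radians(118)))
```

```text
[-15.27  -7.24  -0.72] 45.852321298739746
```

Request:
{"op": "jog_arm", "data": {"offset": [[-3,-1.5,-0.7],[-6,-3,-0.7],[-8,-4,-0.7],[-10,-5,-0.7],[-12,-6,-0.7]], "spin": [9,18,27,36,46], "claw": [0,0,0,0,0]}}

```text
time_s: 0.88
eef_pos: [0.4036, 0.3879, 0.3099]
tool_rot: [0.519, 0.855, 0.0, 0.0]
contact_force: [0.7, 0.7, 0.7]
finger_gap: 0.087
grasp_force: 0.0
```

Run:
```python
from h import *
print(off([.49,.32,.31]), spin_to(np.radians(118)))
```

```text
[-4.    1.81 -0.01] -0.46528451969232987
```

Request:
{"op": "jog_arm", "data": {"offset": [[-2,0.9,0],[-4,1.8,0],[-4,1.8,0],[-4,1.8,0]], "spin": [0,0,0,0], "claw": [0,0,0,0]}}

```text
time_s: 1.38
eef_pos: [0.4884, 0.3218, 0.3093]
tool_rot: [0.516, 0.856, -0.0, -0.001]
contact_force: [0.1, 0.2, 0.6]
finger_gap: 0.087
grasp_force: 0.0
```

Run:
```python
from h import *
d=snap('wrist'); save(d,'w1.png'); print(env.sense()['eef_pos'])
np.savez('w1.npz',**d)
```

```text
[0.48783648 0.32232821 0.3094312 ]
```

View pics/w1.png

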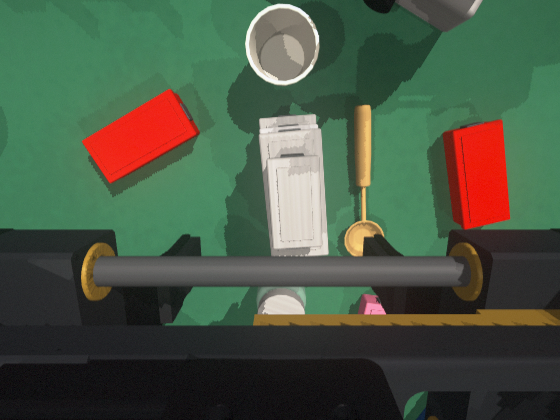

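The wrist view shows the stack at columns 260–328, rows 115–255, with the small lid near (267,160)–(328,252), turned slightly. The spoon and cup are clear. I'll zoom in.

Run:
```python
import cv2
i=cv2.imread('pics/w1.png')[105:265,230:350]; i=cv2.convertScaleAbs(i,alpha=.95)
cv2.imwrite('pics/crop2.png',cv2.resize(i[:145],None,fx=4,fy=4,interpolation=2))
```

```text
(no output)
```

View pics/crop2.png

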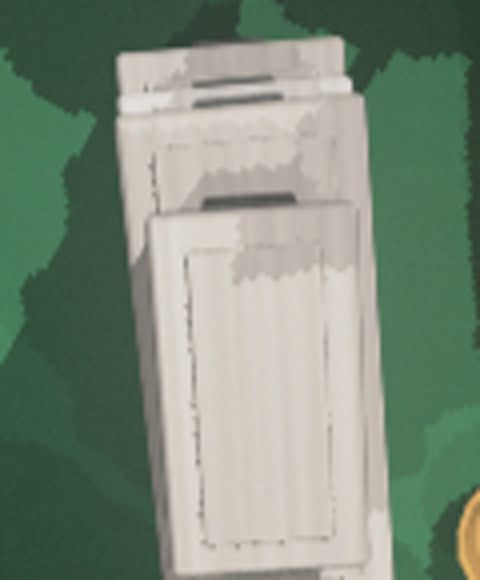

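```bash
cat > m1.py <<'E'
from h import *
d=dict(np.load('w1.npz')); t=snap('top')
f=lambda p:(p[0]/4+230,p[1]/4+105)
def g(name,pts,z):
    P=np.array([ray(d,*f(p),z) for p in pts]); print(name,P.round(3)[:,:2].tolist())
    print('  edges',[(np.linalg.norm(P[i]-P[i-1]).round(4),np.degrees(np.arctan2(*(P[i]-P[i-1])[[1,0]])).round(1)) for i in range(1,len(P))],'mean',P.mean(0).round(4)); return P
g('small',[(148,215),(352,203),(372,568),(170,572)],.137)
g('upper',[(118,118),(362,95),(390,565)],.113)
g('middle',[(119,97),(352,78)],.081)
g('bottom',[(117,54),(343,39)],.045)
c=lambda p:(p[0]/5+100,p[1]/5+170)
for a,b in [((148,215),(258,212)),((352,203),(287,273)),((372,568),(415,205)),((170,572),(383,145))]:
    print(tri(d,f(a),t,c(b)).round(4))
E
python3 m1.py
```

```text
small [[0.459, 0.352], [0.494, 0.373], [0.537, 0.306], [0.498, 0.285]]
  edges [(np.float64(0.0415), np.float64(31.2)), (np.float64(0.0791), np.float64(-57.4)), (np.float64(0.044), np.float64(-150.9))] mean [0.4968 0.3291 0.137 ]
upper [[0.443, 0.365], [0.488, 0.394], [0.547, 0.303]]
  edges [(np.float64(0.0533), np.float64(33.1)), (np.float64(0.1089), np.float64(-57.0))] mean [0.4927 0.3537 0.113 ]
middle [[0.439, 0.368], [0.487, 0.398]]
  edges [(np.float64(0.0563), np.float64(32.4))] mean [0.4633 0.3827 0.081 ]
bottom [[0.432, 0.376], [0.483, 0.408]]
  edges [(np.float64(0.0603), np.float64(31.5))] mean [0.4575 0.3918 0.045 ]
[0.4701 0.3555 0.2186]
[0.4843 0.3706 0.0792]
[0.5198 0.297  0.1222]
[0.5082 0.2972 0.1746]
```

Run:
```python
from h import *
d=dict(np.load('w1.npz')); t=snap('top')
f=lambda p:(p[0]/4+230,p[1]/4+105)
c=lambda p:(p[0]/5+100,p[1]/5+170)
for a,b in [((148,215),(287,273)),((352,203),(258,212)),((372,568),(383,145)),((170,572),(415,205))]:
    print(tri(d,f(a),t,c(b)).round(4))
for p in ([.4975,.3285,.22],[.4975,.3285,.156]): print(off(p), spin_to(np.radians(122.5)))
```

```text
[0.4587 0.3525 0.1468]
[0.4944 0.373  0.1322]
[0.5332 0.306  0.1374]
[0.4972 0.2861 0.14  ]
[0.01 0.46 3.58] -4.53564826863918
[0.01 0.46 6.14] -4.53564826863918
```

Request:
{"op": "jog_arm", "data": {"offset": [[0,0.46,2],[0,0.46,4],[0,0.46,5.2],[0,0.46,6.1],[0,0.46,6.1]], "spin": [-4.5,-4.5,-4.5,-4.5,-4.5], "claw": [0,0,0,0,0], "squeeze": 20}}

```text
time_s: 2.15
eef_pos: [0.497, 0.3278, 0.1556]
tool_rot: [0.481, 0.877, -0.002, -0.001]
contact_force: [-0.3, -0.1, 0.3]
finger_gap: 0.0872
grasp_force: 0.0
```

Run:
```python
from h import *
s=snap('side'); f=s['frame'][90:190,200:320]; cv2.imwrite('pics/s1.png',cv2.resize(f,None,fx=5,fy=5)[:,:,::-1]); print(off([.4975,.3285,.156]))
```

```text
[ 0.03 -0.01  0.04]
```

View pics/s1.png

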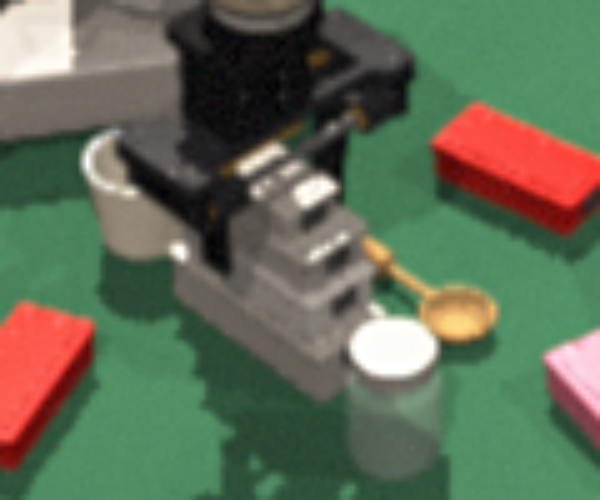

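The gripper straddles the stack, fingers open on both long sides, near finger at about (215,260). Closing.

Request:
{"op": "jog_arm", "data": {"offset": [[0,0,0],[0,0,0],[0,0,0],[0,0,0],[0,0,0]], "spin": [0,0,0,0,0], "claw": [150,150,150,150,150], "squeeze": 20}}

```text
time_s: 2.82
eef_pos: [0.4993, 0.3273, 0.1577]
tool_rot: [0.482, 0.876, 0.0, 0.0]
contact_force: [-0.3, -0.3, 3.3]
finger_gap: 0.0559
grasp_force: 20.0
```

Request:
{"op": "jog_arm", "data": {"offset": [[0,0,-0.4],[0,0,-1.2],[0,0,-2.2],[0,0,-3.2],[0,0,-4]], "spin": [0,0,0,0,0], "claw": [150,150,150,150,150]}}

```text
time_s: 3.45
eef_pos: [0.4985, 0.327, 0.2577]
tool_rot: [0.482, 0.876, -0.001, -0.0]
contact_force: [0.7, 0.2, -4.1]
finger_gap: 0.0558
grasp_force: 20.0
```

Run:
```python
from h import *
print(off([.575,.075,.26]),env.sense()['eef_pos'],env.sense()['contact_force'])
```

```text
[-10.15  -2.81  -0.09] [0.49849258 0.32704356 0.2577111 ] [ 0.68634106  0.20897087 -4.10496119]
```

Request:
{"op": "jog_arm", "data": {"offset": [[-0.6,-0.15,0],[-1.8,-0.5,0],[-3.2,-0.9,0],[-4.6,-1.3,0],[-6,-1.65,0]], "spin": [0,0,0,0,0], "claw": [150,150,150,150,150]}}

```text
time_s: 4.08
eef_pos: [0.5437, 0.1761, 0.2555]
tool_rot: [0.482, 0.876, -0.001, -0.001]
contact_force: [0.3, 0.6, -4.6]
finger_gap: 0.0558
grasp_force: 20.0
```

Request:
{"op": "jog_arm", "data": {"offset": [[-1.4,-0.4,0],[-2.7,-0.75,0],[-3.6,-1,0],[-4.1,-1.1,0],[-4.1,-1.1,0]], "spin": [0,0,0,0,0], "claw": [150,150,150,150,150]}}

```text
time_s: 4.7
eef_pos: [0.5759, 0.0762, 0.2563]
tool_rot: [0.483, 0.876, -0.0, -0.001]
contact_force: [-0.0, 0.5, -4.4]
finger_gap: 0.0557
grasp_force: 20.0
```

Run:
```python
from h import *
print(off([.575,.075,.0775]),env.sense()['eef_pos'])
d=snap('wrist'); save(d,'w2.png'); np.savez('w2.npz',**d)
```

```text
[-0.03 -0.05  7.15] [0.57586202 0.07620622 0.25630289]
```

View pics/w2.png

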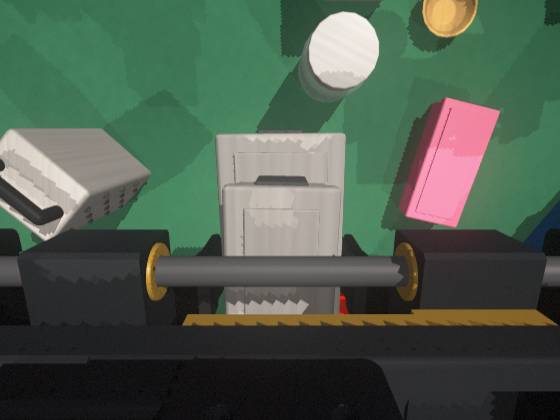

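The wrist view shows both tins held together and square at (280,135)–(280,310), with the jar, grater and pink tin clear. Lowering.

Request:
{"op": "jog_arm", "data": {"offset": [[0,0,1],[0,0,2.5],[0,0,4.2],[0,0,5.6],[0,0,6.6]], "spin": [0,0,0,0,0], "claw": [150,150,150,150,150]}}

```text
time_s: 5.38
eef_pos: [0.5751, 0.0786, 0.0905]
tool_rot: [0.481, 0.877, -0.0, -0.001]
contact_force: [-0.1, -0.5, -4.0]
finger_gap: 0.056
grasp_force: 20.0
```

Request:
{"op": "jog_arm", "data": {"offset": [[0,0,0.2],[0,0,0.4],[0,0,0.5],[0,0,0.58],[0,0,0.58]], "spin": [0,0,0,0,0], "claw": [150,150,150,150,150]}}

```text
time_s: 6.0
eef_pos: [0.5763, 0.0772, 0.0781]
tool_rot: [0.482, 0.876, 0.0, 0.0]
contact_force: [-0.0, 0.0, -3.1]
finger_gap: 0.0557
grasp_force: 20.0
```

Request:
{"op": "jog_arm", "data": {"offset": [[0,0,0.04],[0,0,0.04],[0,0,0.08],[0,0,0.08]], "spin": [0,0,0,0], "claw": [150,150,150,150]}}

```text
time_s: 6.5
eef_pos: [0.5761, 0.0772, 0.0767]
tool_rot: [0.482, 0.876, 0.0, 0.0]
contact_force: [-2.1, -0.7, 5.5]
finger_gap: 0.0563
grasp_force: 20.0
```

Request:
{"op": "jog_arm", "data": {"offset": [[0,0,0],[0,0,0],[0,0,0],[0,0,0],[0,0,-1]], "spin": [0,0,0,0,0], "claw": [60,0,0,0,0]}}

```text
time_s: 7.12
eef_pos: [0.5748, 0.0772, 0.0992]
tool_rot: [0.482, 0.876, -0.001, -0.002]
contact_force: [-0.0, 0.8, 0.1]
finger_gap: 0.0862
grasp_force: 0.0
```

Run:
```python
from h import *
print(off([.4975,.3285,.27]),env.sense())
```

```text
[10.16  2.74 -6.81] {'time_s': 7.125, 'joint_positions': array([-5.90279073e-02,  7.47240913e-01,  1.67923223e+00, -2.54631623e-05,
        7.19587893e-01, -6.23642376e-01]), 'joint_vel': array([ 8.63189676e-04, -3.65779504e-01, -6.03968603e-02,  2.92631913e-04,
        3.89012310e-01, -5.35095611e-04]), 'joint_efforts': array([-4.23635356e-02, -4.25438511e+01, -8.97797316e+00,  2.12865922e-02,
       -1.93257085e-01, -4.03849208e-04]), 'eef_pos': array([0.57481166, 0.0772203 , 0.09922205]), 'tool_rot': array([ 0.48212618,  0.87609894, -0.00096739, -0.00201391]), 'contact_force': array([-0.03781826,  0.84953221,  0.14964761]), 'moment': array([-0.03286222, -0.01956301,  0.01888618]), 'grasp_force': 0.0, 'finger_gap': 0.0861884041965185}
```

Request:
{"op": "jog_arm", "data": {"offset": [[0,0,-2.3],[0,0,-4.6],[1,0.3,-6.8],[3,0.8,-6.8],[5.2,1.4,-6.8]], "spin": [0,0,0,0,0], "claw": [0,0,0,0,0]}}

```text
time_s: 7.75
eef_pos: [0.5362, 0.2065, 0.272]
tool_rot: [0.483, 0.876, 0.001, 0.001]
contact_force: [0.6, 0.0, -0.7]
finger_gap: 0.0873
grasp_force: 0.0
```

Request:
{"op": "jog_arm", "data": {"offset": [[2,0.5,0],[4,1.1,0],[5,1.35,0],[5,1.35,0],[5,1.35,0]], "spin": [0,0,0,0,0], "claw": [0,0,0,0,0]}}

```text
time_s: 8.38
eef_pos: [0.4978, 0.3288, 0.2705]
tool_rot: [0.482, 0.876, -0.0, 0.0]
contact_force: [-0.5, 0.2, 0.5]
finger_gap: 0.0874
grasp_force: 0.0
```

Run:
```python
from h import *
print(off([.4975,.3285,.123]),env.sense()['eef_pos'])
d=snap('wrist'); np.savez('w3.npz',**d); i=d['frame'][60:260,180:400]
cv2.imwrite('pics/w3.png',cv2.resize(i[:,:,::-1],None,fx=3,fy=3,interpolation=2))
```

```text
[-0.   -0.01  5.9 ] [0.49776805 0.32877296 0.27049904]
```

View pics/w3.png

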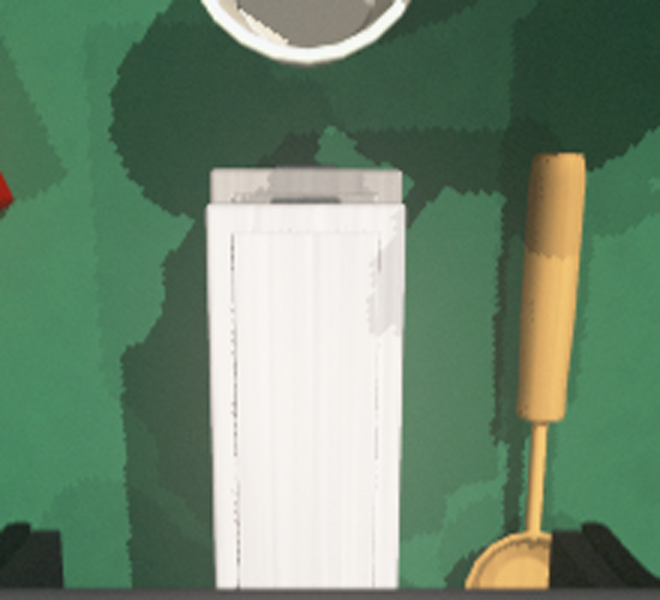

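The wanted tin's lid is at crop (207,205)–(405,207), square to the tool, with the bottom tin's edge just behind it at row 170. The cup and spoon are untouched.

Run:
```python
from h import *
d=dict(np.load('w3.npz')); f=lambda u,v:(u/3+180,v/3+60)
u=np.array([.53,-.848,0])
for pts,z,h in (([(207,205),(405,207)],.081,.065),([(211,170),(402,170)],.045,.075)):
    P=np.array([ray(d,*f(*p),z) for p in pts]); e=P[1]-P[0]; n=np.array([e[1],-e[0],0])/np.linalg.norm(e)
    print(np.linalg.norm(e),np.degrees(np.arctan2(n[1],n[0])),P.mean(0)+h*n)
P=[ray(d,*f(*p),.081) for p in ((207,205),(218,590),(405,207),(398,590))]
for a,b in((0,1),(2,3)): e=P[b]-P[a]; print(np.degrees(np.arctan2(e[1],e[0])))
# height from two wrist places (w1 crop coords)
g=dict(np.load('w1.npz'));k=lambda p:(p[0]/4+230,p[1]/4+105)
print(tri(g,k((119,97)),d,f(207,205)),tri(g,k((352,78)),d,f(405,207)),tri(g,k((117,54)),d,f(211,170)))
X=R.from_quat(env.sense()['tool_rot']).as_matrix()[:,0];print(np.degrees(np.arctan2(X[1],X[0]))-180)
```

```text
0.055997866398597114 -58.17574904058634 [0.49770489 0.32734999 0.081     ]
0.06040141367601043 -57.617094248035734 [0.497861   0.32854285 0.045     ]
-57.33143516782597
-57.2488589939799
[0.439028   0.36739874 0.07359345] [0.4839096  0.39560613 0.1175109 ] [0.43179283 0.37584187 0.04237951]
-57.70419132159927
```

Request:
{"op": "jog_arm", "data": {"offset": [[0,0,2],[0,0,4],[0,0,5.2],[0,0,6],[0,0,6]], "spin": [0,0,0,0,0], "claw": [0,0,0,0,0]}}

```text
time_s: 9.05
eef_pos: [0.4974, 0.3277, 0.1191]
tool_rot: [0.483, 0.876, -0.002, -0.001]
contact_force: [-0.6, -0.6, 0.4]
finger_gap: 0.0869
grasp_force: 0.0
```

Request:
{"op": "jog_arm", "data": {"offset": [[0,0,0],[0,0,0],[0,0,0],[0,0,0],[0,0,0]], "spin": [0,0,0,0,0], "claw": [150,150,150,150,150], "squeeze": 25}}

```text
time_s: 9.68
eef_pos: [0.4978, 0.3295, 0.1214]
tool_rot: [0.482, 0.876, 0.0, 0.0]
contact_force: [-2.0, -1.5, 4.5]
finger_gap: 0.0576
grasp_force: 25.0
```

Request:
{"op": "jog_arm", "data": {"offset": [[0,0,-0.3],[0,0,-1.2],[0,0,-2.7],[0,0,-4.2],[0,0,-5.5]], "spin": [0,0,0,0,0], "claw": [150,150,150,150,150]}}

```text
time_s: 10.3
eef_pos: [0.4973, 0.3294, 0.2592]
tool_rot: [0.482, 0.876, -0.0, -0.0]
contact_force: [0.1, -0.6, -3.4]
finger_gap: 0.0577
grasp_force: 25.0
```

Run:
```python
from h import *
p=np.array([.4765,-.378,.26])
print(off(p), spin_to(np.radians(145)),env.sense()['eef_pos'])
```

```text
[-23.46 -15.85  -0.03] -22.643351775483335 [0.49733071 0.32935867 0.25915899]
```

Request:
{"op": "jog_arm", "data": {"offset": [[-0.7,-0.5,0],[-2.1,-1.4,0],[-3.7,-2.5,0],[-5.4,-3.6,0],[-7,-4.8,0]], "spin": [0,0,0,0,0], "claw": [150,150,150,150,150]}}

```text
time_s: 10.92
eef_pos: [0.4882, 0.1148, 0.2563]
tool_rot: [0.482, 0.876, -0.001, -0.001]
contact_force: [-0.4, -0.2, -2.7]
finger_gap: 0.0579
grasp_force: 25.0
```

Request:
{"op": "jog_arm", "data": {"offset": [[-1.6,-1.1,0],[-3.3,-2.2,0],[-4.9,-3.3,0],[-6.6,-4.4,0],[-8.2,-5.5,0]], "spin": [0,0,0,0,0], "claw": [150,150,150,150,150]}}

```text
time_s: 11.55
eef_pos: [0.4813, -0.1312, 0.2564]
tool_rot: [0.482, 0.876, -0.0, -0.002]
contact_force: [1.5, -0.7, -2.9]
finger_gap: 0.0576
grasp_force: 25.0
```

Request:
{"op": "jog_arm", "data": {"offset": [[-1.6,-1.1,0],[-3.3,-2.2,0],[-4.9,-3.3,0],[-6.3,-4.3,0],[-7.3,-5,0]], "spin": [-5,-10,-16,-22,-22.6], "claw": [150,150,150,150,150]}}

```text
time_s: 12.18
eef_pos: [0.4731, -0.3523, 0.2558]
tool_rot: [0.302, 0.953, 0.001, -0.002]
contact_force: [1.0, 0.8, -2.6]
finger_gap: 0.0575
grasp_force: 25.0
```

Run:
```python
from h import *
p=np.array([.4765,-.378,.26])
print(off(p), spin_to(np.radians(145)),env.sense()['eef_pos'],env.sense()['time_s'])
d=snap('wrist'); save(d,'w4.png'); np.savez('w4.npz',**d)
```

```text
[-0.7  -0.76 -0.17] -0.11694385472793113 [ 0.47313021 -0.35227638  0.25578835] 12.175
```

View pics/w4.png

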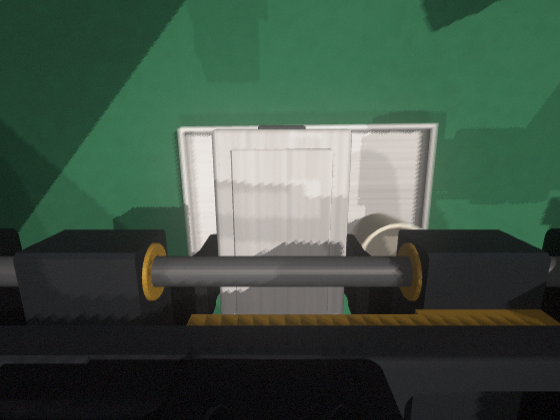

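The wrist view shows the tin held level over the tray and parallel to it, with tray corners at about (180,130) and (437,125). The cup is at (400,235), on the right.

Run:
```python
from h import *
d=dict(np.load('w4.npz'))
A,B=ray(d,180,130,.014),ray(d,437,125,.014); e=(B-A); print(A,B,np.linalg.norm(e),np.degrees(np.arctan2(e[1],e[0])))
e/=np.linalg.norm(e); n=np.array([e[1],-e[0],0]); c=(A+B)/2+.09*n; print('centre',c, 'goal',c-.05*e)
cup=ray(d,400,228,.065)-c; print('cup', cup@e, cup@n)
g=c-.05*e; g[2]=.095; print(off(g),spin_to(np.arctan2(n[1],n[0])))
```

```text
[ 0.36166375 -0.40001523  0.014     ] [ 0.5062515  -0.18568544  0.014     ] 0.2585398958106746 55.996237627959914
centre [ 0.5085677 -0.3431826  0.014    ] goal [ 0.48060533 -0.38463264  0.014     ]
cup 0.08024654846063109 0.0013300061591162969
[-0.88 -0.73  6.44] -1.1914442117922581
```

Request:
{"op": "jog_arm", "data": {"offset": [[-0.9,-0.7,0.3],[-0.9,-0.7,2],[-0.9,-0.7,4],[-0.9,-0.7,5.5],[-0.9,-0.7,6.4]], "spin": [-1,-1,-1,-1,-1], "claw": [150,150,150,150,150]}}

```text
time_s: 12.85
eef_pos: [0.4809, -0.3758, 0.0939]
tool_rot: [0.293, 0.956, 0.002, -0.004]
contact_force: [-0.1, -0.2, -3.3]
finger_gap: 0.0579
grasp_force: 25.0
```

Request:
{"op": "jog_arm", "data": {"offset": [[0,0,0.15],[0,0,0.3],[0,0,0.38],[0,0,0.42],[0,0,0.42]], "spin": [0,0,0,0,0], "claw": [150,150,150,150,150]}}

```text
time_s: 13.48
eef_pos: [0.4842, -0.3779, 0.0883]
tool_rot: [0.293, 0.956, -0.0, 0.0]
contact_force: [0.1, 0.1, -3.1]
finger_gap: 0.0577
grasp_force: 25.0
```

Request:
{"op": "jog_arm", "data": {"offset": [[0,0,0.1],[0,0,0.2],[0,0,0.27],[0,0,0.3],[0,0,0.3]], "spin": [0,0,0,0,0], "claw": [150,150,150,150,150]}}

```text
time_s: 14.1
eef_pos: [0.4839, -0.3776, 0.0804]
tool_rot: [0.293, 0.956, 0.0, -0.0]
contact_force: [-1.2, 1.3, -0.0]
finger_gap: 0.058
grasp_force: 25.0
```

Touching. One small nudge more, then release and rise.

Request:
{"op": "jog_arm", "data": {"offset": [[0,0,0.03],[0,0,0.03],[0,0,0.03],[0,0,0.03],[0,0,0.03]], "spin": [0,0,0,0,0], "claw": [150,60,0,0,0]}}

```text
time_s: 14.72
eef_pos: [0.484, -0.3777, 0.0793]
tool_rot: [0.293, 0.956, -0.0, 0.0]
contact_force: [-0.3, -0.3, -0.4]
finger_gap: 0.0847
grasp_force: 0.0
```

Request:
{"op": "jog_arm", "data": {"offset": [[0,0,-0.6],[0,0,-2],[0,0,-4],[0,0,-6],[0,0,-7.5]], "spin": [0,0,0,0,0], "claw": [0,0,0,0,0]}}

```text
time_s: 15.35
eef_pos: [0.4843, -0.378, 0.2705]
tool_rot: [0.293, 0.956, -0.001, 0.002]
contact_force: [-0.6, -0.6, 0.7]
finger_gap: 0.0871
grasp_force: 0.0
```

Run:
```python
from h import *
print(off([.575,.077,.27]), spin_to(np.radians(122.3)),env.sense()['eef_pos'])
```

```text
[ 7.18 17.11 -0.02] 23.657964243925917 [ 0.48427261 -0.37796104  0.27054092]
```

Request:
{"op": "jog_arm", "data": {"offset": [[0.8,1.9,0],[1.7,4,0],[2.6,6.1,0],[3.5,8.2,0],[4.3,10.3,0]], "spin": [0,0,0,0,0], "claw": [0,0,0,0,0]}}

```text
time_s: 15.98
eef_pos: [0.5391, -0.1024, 0.2681]
tool_rot: [0.293, 0.956, -0.0, 0.001]
contact_force: [0.3, -0.1, -0.4]
finger_gap: 0.0867
grasp_force: 0.0
```

Request:
{"op": "jog_arm", "data": {"offset": [[0.9,2.1,0],[1.8,4.2,0],[2.5,6,0],[2.9,6.8,0],[2.9,6.8,0]], "spin": [8,16,23.7,23.7,23.7], "claw": [0,0,0,0,0]}}

```text
time_s: 16.6
eef_pos: [0.574, 0.0789, 0.2678]
tool_rot: [0.481, 0.877, 0.0, 0.001]
contact_force: [-0.2, 0.2, 0.1]
finger_gap: 0.0868
grasp_force: 0.0
```

Run:
```python
from h import *
print(off([.576,.0772,.077]), spin_to(np.radians(122.4)),env.sense()['eef_pos'])
d=snap('wrist'); np.savez('w5.npz',**d); i=d['frame'][60:260,180:400]
cv2.imwrite('pics/w5.png',cv2.resize(i[:,:,::-1],None,fx=3,fy=3,interpolation=2))
```

```text
[-0.1   0.02  7.63] 0.04742433193588137 [0.57404743 0.07893092 0.26780375]
```

View pics/w5.png

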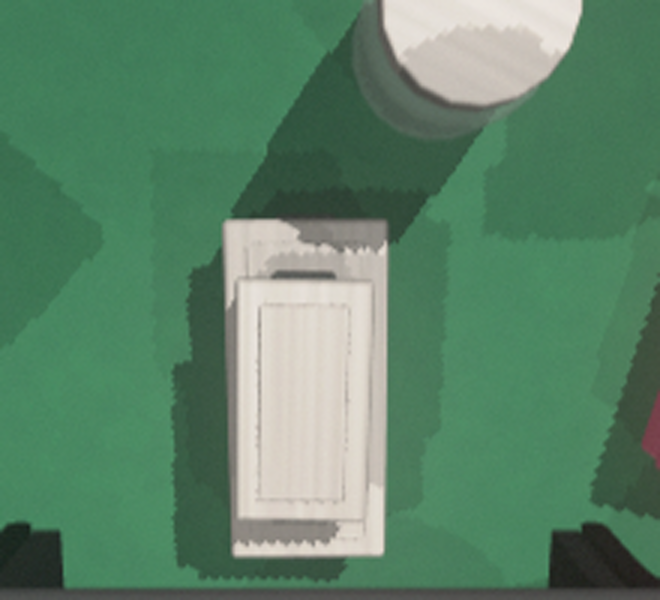

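Both tins stand square as left: upper at crop (223,220)–(384,555), small centred on it. I'll work out the offset of the upper tin from the TCP.

Run:
```python
from h import *
d=dict(np.load('w5.npz')); f=lambda u,v:(u/3+180,v/3+60)
P=np.array([ray(d,*f(*p),.032) for p in ((223,220),(387,220),(384,555),(233,555))]); c=P.mean(0)
print(P.round(4),c); e=P[2]+P[3]-P[0]-P[1]; print(np.linalg.norm(e)/2,np.degrees(np.arctan2(e[1],e[0])))
S=np.array([ray(d,*f(*p),.056) for p in ((237,281),(372,281),(365,520),(238,520))]).mean(0)
u=e[:2]/np.linalg.norm(e[:2]); print('small-upper',S-c); print('tool c off',off([c[0],c[1],.077]))
```

```text
[[0.5193 0.1142 0.032 ]
 [0.565  0.1433 0.032 ]
 [0.6292 0.0449 0.032 ]
 [0.5834 0.0157 0.032 ]] [0.57422841 0.0794867  0.032     ]
0.11752132424404627 -56.9011352463434
small-upper [-0.00196106  0.00067817  0.024     ]
tool c off [0.06 0.04 7.63]
```

Request:
{"op": "jog_arm", "data": {"offset": [[0,0,2.3],[0,0,4.6],[0,0,6.4],[0,0,7.4],[0,0,7.6]], "spin": [0,0,0,0,0], "claw": [0,0,0,0,0], "squeeze": 20}}

```text
time_s: 17.27
eef_pos: [0.5732, 0.0758, 0.0755]
tool_rot: [0.484, 0.875, -0.001, -0.002]
contact_force: [-0.7, -0.2, -0.1]
finger_gap: 0.0872
grasp_force: 0.0
```

Request:
{"op": "jog_arm", "data": {"offset": [[0,0,0],[0,0,0],[0,0,0],[0,0,0],[0,0,0]], "spin": [0,0,0,0,0], "claw": [0,150,150,150,150]}}

```text
time_s: 17.9
eef_pos: [0.5747, 0.0775, 0.0774]
tool_rot: [0.483, 0.876, 0.0, 0.001]
contact_force: [-0.0, 0.7, 3.0]
finger_gap: 0.0558
grasp_force: 20.0
```

Request:
{"op": "jog_arm", "data": {"offset": [[0,0,-0.5],[0,0,-1.9],[0,0,-3.8],[0,0,-5.7],[0,0,-7.3]], "spin": [0,0,0,0,0], "claw": [150,150,150,150,150]}}

```text
time_s: 18.52
eef_pos: [0.5734, 0.0774, 0.2612]
tool_rot: [0.483, 0.876, -0.0, -0.0]
contact_force: [0.2, 0.6, -4.9]
finger_gap: 0.0562
grasp_force: 20.0
```

Request:
{"op": "jog_arm", "data": {"offset": [[0.6,0.15,0],[1.8,0.5,0],[3.2,0.9,0],[4.6,1.3,0],[6,1.65,0]], "spin": [0,0,0,0,0], "claw": [150,150,150,150,150]}}

```text
time_s: 19.15
eef_pos: [0.5263, 0.2276, 0.2569]
tool_rot: [0.483, 0.876, -0.002, -0.002]
contact_force: [1.5, 0.7, -5.2]
finger_gap: 0.0561
grasp_force: 20.0
```

Request:
{"op": "jog_arm", "data": {"offset": [[1.4,0.4,0],[2.7,0.75,0],[3.6,1,0],[4.1,1.1,0],[4.1,1.1,0]], "spin": [0,0,0,0,0], "claw": [150,150,150,150,150]}}

```text
time_s: 19.77
eef_pos: [0.4961, 0.3279, 0.258]
tool_rot: [0.482, 0.876, -0.001, -0.001]
contact_force: [1.0, 0.1, -4.4]
finger_gap: 0.0561
grasp_force: 20.0
```

Run:
```python
from h import *
print(off([.499,.327,.14]), spin_to(np.radians(122.4)),env.sense()['eef_pos'],env.sense()['contact_force'])
```

```text
[-0.09  0.1   4.72] -0.04352033253273989 [0.49607952 0.3278797  0.25800673] [ 0.95588051  0.07208169 -4.43550713]
```

Request:
{"op": "jog_arm", "data": {"offset": [[-0.05,0.05,0.8],[-0.05,0.05,2.2],[-0.05,0.05,3.5],[-0.05,0.05,4.5],[-0.05,0.05,4.7]], "spin": [0,0,0,0,0], "claw": [150,150,150,150,150]}}

```text
time_s: 20.4
eef_pos: [0.4984, 0.3255, 0.1398]
tool_rot: [0.483, 0.875, -0.002, -0.001]
contact_force: [0.2, 0.2, -3.9]
finger_gap: 0.0559
grasp_force: 20.0
```

Request:
{"op": "jog_arm", "data": {"offset": [[0,0,0.1],[0,0,0.25],[0,0,0.4],[0,0,0.5],[0,0,0.5]], "spin": [0,0,0,0,0], "claw": [150,150,150,150,150]}}

```text
time_s: 21.02
eef_pos: [0.4992, 0.3272, 0.1294]
tool_rot: [0.483, 0.876, -0.0, -0.0]
contact_force: [1.4, 0.2, -3.7]
finger_gap: 0.0556
grasp_force: 20.0
```

Request:
{"op": "jog_arm", "data": {"offset": [[0,0,0.1],[0,0,0.18],[0,0,0.24],[0,0,0.26],[0,0,0.26]], "spin": [0,0,0,0,0], "claw": [150,150,150,150,150]}}

```text
time_s: 21.65
eef_pos: [0.4993, 0.3271, 0.1229]
tool_rot: [0.483, 0.876, -0.0, -0.0]
contact_force: [-0.2, -1.4, -3.6]
finger_gap: 0.0558
grasp_force: 20.0
```

Request:
{"op": "jog_arm", "data": {"offset": [[0,0,0.03],[0,0,0.03],[0,0,0.06],[0,0,0.06]], "spin": [0,0,0,0], "claw": [150,150,150,150]}}

```text
time_s: 22.15
eef_pos: [0.4993, 0.3272, 0.1224]
tool_rot: [0.483, 0.876, 0.0, 0.0]
contact_force: [-2.0, -1.1, 4.6]
finger_gap: 0.0557
grasp_force: 20.0
```

Contact is firm but light. Release and rise.

Request:
{"op": "jog_arm", "data": {"offset": [[0,0,0],[0,0,0],[0,0,0],[0,0,0],[0,0,0]], "spin": [0,0,0,0,0], "claw": [60,0,0,0,0]}}

```text
time_s: 22.78
eef_pos: [0.4993, 0.3271, 0.1213]
tool_rot: [0.483, 0.876, -0.0, -0.0]
contact_force: [0.2, 0.6, -0.8]
finger_gap: 0.0864
grasp_force: 0.0
```

Request:
{"op": "jog_arm", "data": {"offset": [[0,0,-0.6],[0,0,-2],[0,0,-4],[0,0,-6],[0,0,-7.4]], "spin": [0,0,0,0,0], "claw": [0,0,0,0,0]}}

```text
time_s: 23.4
eef_pos: [0.4997, 0.3273, 0.3103]
tool_rot: [0.483, 0.876, 0.002, 0.001]
contact_force: [0.8, -0.2, 0.1]
finger_gap: 0.087
grasp_force: 0.0
```

Run:
```python
from h import *
d=snap('wrist'); np.savez('w6.npz',**d); i=d['frame'][60:260,180:400]
a=cv2.resize(i,None,fx=2.2,fy=2.2,interpolation=2)
t=snap('top')['frame'][150:270,340:470]; b=cv2.resize(t,(300,277))
c=np.zeros((440,800,3),np.uint8); c[:a.shape[0],:a.shape[1]]=a; c[:277,490:790]=b; cv2.imwrite('pics/w6.png',c[:,:,::-1])
```

```text
(no output)
```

View pics/w6.png

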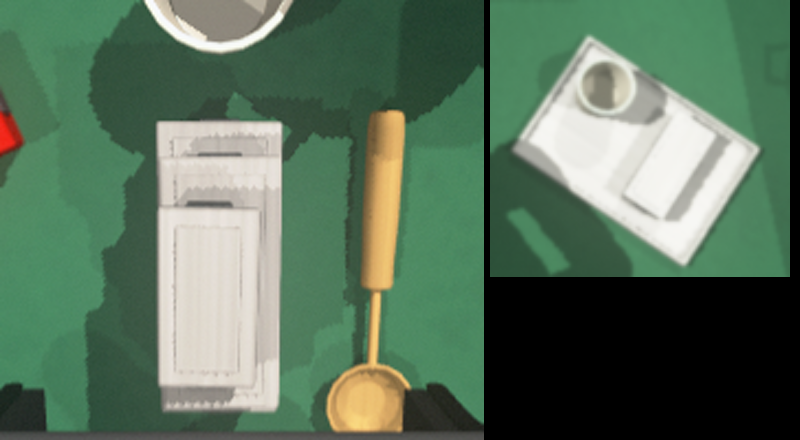

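The small tin now sits off to the left of the upper one: its left edge, at column 158, coincides with the upper's at 160. The wanted tin lies in the tray beside the cup. I'll measure the stack.

Run:
```python
from h import *
d=dict(np.load('w6.npz')); f=lambda u,v:(u/2.2+180,v/2.2+60)
q=lambda pts,z:np.array([ray(d,*f(*p),z) for p in pts])
U=q([(160,157),(280,157),(277,410),(163,410)],.077); S=q([(158,208),(260,208),(255,386),(160,387)],.101); B=q([(157,122),(281,122)],.045)
x=np.array([.536,-.844,0]); y=np.array([.844,.536,0])
b=B.mean(0)+.075*x
for n,P in(('U',U),('S',S)):
    e=P[2]+P[3]-P[0]-P[1]; c=P.mean(0); print(n,c,np.linalg.norm(e)/2,np.linalg.norm(P[1]-P[0]),np.degrees(np.arctan2(e[1],e[0])))
D=S.mean(0)-U.mean(0); print('S-U',D@x,D@y); D=U.mean(0)-b; print('b',b,'U-B',D@x,D@y)
print(off(S.mean(0)))
```

```text
U [0.49820754 0.32763282 0.077     ] 0.1200572813983747 0.05358978024444864 -57.774740939380514
S [0.49397855 0.32480693 0.101     ] 0.07913023547636253 0.042912211429206815 -58.480062153620835
S-U 0.0001183109963701329 -0.005083950156468171
b [0.49734534 0.32848527 0.045     ] U-B 0.0011816086643432167 0.0002707862336082898
[ 0.06 -0.41  8.46]
```

The third tin is 1 mm off the biggest tin's centre, and the smallest is 5 mm off the third's (limit 15 mm) and parallel to it. Everything is within limits, so I'm handing in.

```bash
python3 -c "
from h import *
print(env.sign_off())"
```

```text
the job is handed in; nothing more can be done
None
```

I handed in the job after about 23 s of robot time: the wanted tin lies in the tray beside the cup, and the two upper tins are back on the biggest tin, with the third 1 mm and the smallest 5 mm off centre; no verdict was returned.

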